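# Roll two steel pins onto the scribed line

### The job

Line up the two steel dowel pins lying on the white-topped plate for tacking: roll the thick pin sideways over the sheet until it rests centred on the scribed line, lying along it, and then do the same with the thin pin; a fingertip pushed sideways on a pin's top rolls it under good control. Be gentle and roll them: do not grip, press hard on, lift or tip the pins or drag them along without turning, let go of the thick one once it lies right; leave the thin pin alone until then, and leave the other things on the plate and the bench where they are.

Things in the scene. Friction and masses are not known exactly. Their poses are not given: they have to be found in the camera images.
- plate: Fixed steel plate covered by a thin hard white gasket sheet, 270 x 360 mm, its white top 15 mm above the bench. Origin at the centre of its underside. Its x axis runs along the scribed line, its y axis across it (the way the pins roll), z up. It is turned up to 0.3 rad on the bench.
- line_mid (a point): Middle of the scribed line, on the white top of the plate (15 mm above the bench). The line is a thin dark straight line (2.5 mm wide, flat, no step to feel) running along the plate's x axis over its whole 262 mm; same axes as the plate.
- thick_pin: Thicker bare steel dowel pin: solid cylinder 36 mm across, 90 mm long, about 0.7 kg, lying on the white top nearly parallel to the line, 60 to 110 mm to one side. x: the cylinder's axis; origin on its surface (underside at the start, z up), turning with it. Lightly oiled: friction about 0.25 on sheet and fingers. Coasts some 2 mm from 50 mm/s, 20 mm from 150.
- thick_pin_center (a point): Centre of the thick pin, on its axis: 18 mm above the white top, 33 mm above the bench. Fingertips set on its very top (about 4 N) and moved level roll it, its axis going half as far as they do. A level push from behind with tips 6 mm below to 2 mm above the centre rolls it ahead of them; tips 5 to 12 mm above it wedge.
- thin_pin: The thinner bare steel dowel pin: solid cylinder 28 mm in diameter, 70 mm long, about 0.35 kg, lying on the white top on the other side of the line; the two pins' tracks across the plate lie side by side, about 116 mm between centres along the line. Axes and behaviour as for the thick pin.
- thin_pin_center (a point): Centre of the thin pin, on its axis: 14 mm above the white top, 29 mm above the bench. Pushed in the same way.
- stud: Bystander: steel stud standing on the plate on a hexagonal nut as its foot (30 mm across, 14 mm high; total height 59 mm, stud 14 mm thick), about 135 mm from the line, in the track of one pin but on the far side of the line from it. Origin at the centre of its foot.
- nut: Bystander: brass nut, 36 mm across the flats and 28 mm high with its collar, standing on the plate about 135 mm from the line, in the track of the other pin but on the far side of the line from it. Origin at the centre of its underside.
- jar: Bystander on the bench: white jar, 80 mm across, 110 mm high. Origin at the centre of its underside.
- cap: Bystander on the bench: flat red jar cap, 80 mm across, 12 mm high. Origin at the centre of its underside.
- gasket: Bystander on the bench: flat metal ring, 140 mm across, 4 mm high. Origin at its centre.
- wrench: Bystander on the bench: steel wrench lying flat. Origin near its middle.
- vblock: Bystander on the bench beyond the plate: slotted steel block, 60 x 90 x 45 mm high. Origin at the centre of its underside.
Mind the look-alikes: they are no part of the job. What is shaped like the thick_pin but orange is not meant. Leave any red look-alike of the thin_pin alone.

How it is judged:
On the way, in this order (a step that is already met when the one before it is completed fails the run):
1. the thick pin has rolled over by more than about 70 degrees, the thin pin still unmoved (angle between thick_pin's own z axis and vertical above 1.2 rad and distance of thin_pin_center from where it was at the start of the episode below 0.008 m), for 0.02 s.
2. the thick pin rests on the line, let go, the thin pin still unmoved (y of thick_pin_center in the frame of line_mid between -0.006 and 0.006 m and x of thick_pin_center in the frame of line_mid between -0.11 and 0.11 m and height (world z) of thick_pin_center between 0.03 and 0.036 m and angle between the x axis of thick_pin and the x axis of plate, either way round below 0.12 rad and linear speed of thick_pin below 0.01 m/s and contact force between the fingers and thick_pin below 0.1 N and distance of thin_pin_center from where it was at the start of the episode below 0.008 m), for 0.2 s.
3. the thin pin has turned (rolled) by more than about 70 degrees (angle between thin_pin's own z axis and vertical above 1.2 rad), for 0.02 s.
At the end, for the whole second after the job is handed in: Both pins lie at rest on the white top, their centres within 6 mm of the scribed line (across it) and within 110 mm of its middle (along it), their axes within 0.12 rad of the line (y of thick_pin_center in the frame of line_mid between -0.006 and 0.006 m and x of thick_pin_center in the frame of line_mid between -0.11 and 0.11 m and height (world z) of thick_pin_center between 0.03 and 0.036 m and angle between the x axis of each of thick_pin, thin_pin and the x axis of plate, either way round below 0.12 rad and linear speed of each of thick_pin, thin_pin below 0.01 m/s and y of thin_pin_center in the frame of line_mid between -0.006 and 0.006 m and x of thin_pin_center in the frame of line_mid between -0.11 and 0.11 m and height (world z) of thin_pin_center between 0.026 and 0.032 m); the robot touches nothing.
It fails at once if a pin is lifted more than 6 mm off the sheet, or tipped on end (height (world z) of thick_pin_center above 0.039 m or angle between any of thick_pin, thin_pin's own x axis and vertical below 1.3 rad or height (world z) of thin_pin_center above 0.035 m).
It fails at once if a pin is gripped or pressed hard (more than 35 N between it and the fingers) (contact force between the fingers and thick_pin above 35 N or contact force between the fingers and thin_pin above 35 N).
It fails at once if a bystander is shifted by more than 15 mm (distance of any of stud, nut, jar, cap, gasket, wrench, vblock from where it was at the start of the episode above 0.015 m).
It also fails if it takes over 56 s, if anything falls off the work surface, if the arm or the gripper's body presses on something with over 40 N, if the wrist force passes 120 N, or if a joint passes its speed limit or range.

### The arm

A 6-joint arm with a two-finger parallel gripper is mounted at the origin on the work surface. World frame = base frame: x ahead of the robot, y to its left, z up, the work surface at z = 0. Lengths are in m, angles in rad, forces in N, time in s.
With the tool pointing down it reaches from about 0.375 to 0.975 m from the base axis. Payload 3.8 kg.
Tool frame: the origin (TCP) lies at the very end of the fingers, on their centre line; the grasp point (between the pads) lies 19 mm behind it; z points along the fingers, y is the direction in which the jaws open and shut (so a half turn about z gives the same grasp; the last joint's range is limited). The gripper opens to 85 mm and grips with 20 to 120 N. Pads are 22 mm wide; open, the fingers measure 114 mm over their backs; the gripper's body (76 mm by 85 mm) begins 54 mm behind the grasp point. The pads swing forward as they close: fully open they stand 13 mm farther back than shut.
Start: joints at [1.167, 0.264, 1.604, -0, 1.274, -0.037], TCP at [0.242, 0.63, 0.21] pointing down, gripper open.
Joint ranges: [-2.63, 2.63], [-0.94, 2.18], [0.31, 2.57], [-1.31, 4.45], [0, 2.66], [-2.55, 2.55]. Speed limits (rad/s): [2.57, 2.57, 3.14, 3.14, 3.14, 3.14].

### API

Orientations are given as a rotation vector (axis times angle).
In Python, from workcell import status, read_camera, camera_info, order gives the robot as it stands.
- The arm moves only by the tool move_arm, never from a script. Its argument "deltas" is a list of rows, each a list of 3 entries, a list of its own where there are three numbers: the turn, a rotation vector about the world's x, y, z as a fraction of full scale, then the shift along the world's x, y, z as a fraction of full scale, then the closure, from -1 (fully open) to 1 (shut), so that 0 is half open. A call has 1 to 20 rows; each row is the pose to reach, as a shift and turn from the pose commanded when the call began; what a row does not reach only later rows make up. Full scale, the value 1, is 0.1 m for a shift and pi/2 rad for a turn. A row lasts 1/8 s, in which the tool goes at most 62.5 mm and 10.7 degrees, less where a joint would pass 70% of its speed; a pose out of reach is approached as far as the arm can. A call with a number of a shift or a turn outside -1 to 1 is refused whole. A call with a gripper value outside its range is refused whole. The fingers move at their own pace and stop on an object; "grip_force" is the grip in N (left out, the last holds). Time passes only in rows, so rows that repeat a pose let the fingers close. It gives the time, the measured TCP pose, the force and the opening at its end, in the units of the state.
- status.read_state(): the state, without advancing time (a new reading comes with each control period).
- read_camera(name): name is "scene" or "top" or "wrist"; returns (picture, depth): 420x560x3 uint8, red, green, blue; 420x560 float32, m along the optical axis (not along the pixel's ray), 0 where there is no reading.
- camera_info(name): a dict with "K" (3x3 intrinsics, pixels), "R" (3x3) and "t" (3): a world point X has camera coordinates R X + t. Camera axes: x right, y down, z forward; pixel columns grow to the right and rows downward; lengths in m; the calibration is good to about 2 mm. The wrist camera is an equidistant fisheye: a pixel r from the principal point sees the ray r / f radians off the axis. A picture is of the moment at which its call begins: read the wrist's pose just before it. camera_info takes no time and is no camera call; for the wrist camera it gives the pose at the moment of the call.
- order.finish_job(): hands the job in, once; it reports no verdict.
The state is a dict: "time": time; "q": joint angles; "joint_vel": joint speeds; "joint_torque": joint torques, N m; "tool_pos": TCP position; "tcp_rot": TCP orientation; "wrist_force": force on the tool from outside, world axes, zero at the start; "torque": the same for the moment, N m; "width": opening from 0.0 (shut) to 1.0 (fully open).
Only numpy, scipy, OpenCV 4.12 (cv2) and the standard library are available. Lean on these libraries where they do the work, as an engineer would, in place of code of your own. Each camera call takes 0.05 s, during which the arm holds its last target. There are 200 camera calls.

## Working session

There is one attempt and no reset: what is moved stays moved. The work goes in short steps, Python scripts to look and compute and a tool call to move; the robot and the scene stay as the last step left them, time stands still between calls to the robot, and variables do not carry over. Pictures are saved under pics/ and viewed, about 8 in all and at most 12, crops included, and the job is handed in when it is done.

Besides the shell and the picture viewer there is one more tool, called by a JSON object that holds its "name" and its "arguments", one argument or row to a line. move_arm: Moves the arm, as the interface text tells. Its arguments: {"type":"object","properties":{"deltas":{"type":"array","items":{"type":"array"}},"grip_force":{"type":"number"}},"required":["deltas"]}

```bash
ls; mkdir -p pics
python3 - <<'E'
from workcell import status, read_camera, camera_info
import cv2,numpy as np
print(status.read_state())
for n in ("top","scene"):
    p,d=read_camera(n); c=camera_info(n); print(n,c)
    cv2.imwrite(f"pics/{n}0.png",p[:,:,::-1]); np.savez(f"{n}0.npz",p=p,d=d,**c)
E
```

```text
pics
{'time': 0.0, 'q': array([ 1.16711368e+00,  2.64773977e-01,  1.60540500e+00, -6.01296801e-06,
        1.27369296e+00, -3.68944329e-02]), 'joint_vel': array([-0.00025946, -0.0023091 ,  0.00036078, -0.00048096,  0.00133793,
       -0.00059239]), 'joint_torque': array([ 1.78587994e-03, -5.15088201e+01, -3.67326558e+01,  2.41938096e-04,
        1.23434613e-02, -1.60879199e-05]), 'tool_pos': array([0.24175648, 0.62937201, 0.20893131]), 'tcp_rot': array([-0.57283247, -3.08842376,  0.0034952 ]), 'wrist_force': array([-0.85965785, -0.12476602, -0.25579638]), 'torque': array([ 0.02229923, -0.00929779,  0.01276348]), 'width': 1.0018687597486795}
top {'K': array([[533.11146453,   0.        , 288.68319218],
       [  0.        , 533.11146453, 213.01334312],
       [  0.        ,   0.        ,   1.        ]]), 'R': array([[ 0.03510272, -0.9993829 ,  0.0012702 ],
       [-0.97475279, -0.03451798, -0.2206026 ],
       [ 0.22051031,  0.00650562, -0.97536295]]), 't': array([-0.00693303,  0.61682786,  1.2798798 ])}
scene {'K': array([[545.46535608,   0.        , 277.92555722],
       [  0.        , 545.46535608, 216.71487409],
       [  0.        ,   0.        ,   1.        ]]), 'R': array([[-0.14425238,  0.98939818,  0.01680778],
       [ 0.76417054,  0.12217369, -0.63333796],
       [-0.62867689, -0.07851649, -0.77369279]]), 't': array([ 0.09053456, -0.42946979,  1.91726539])}
```

View pics/top0.png

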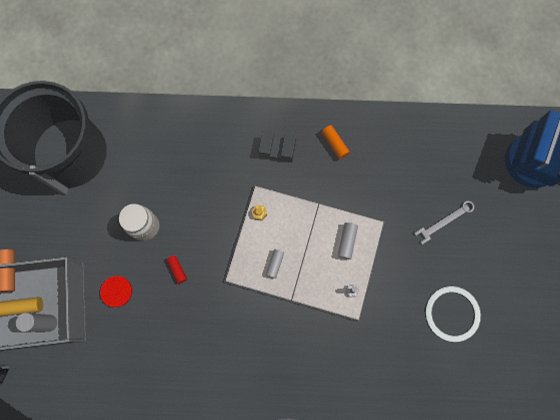

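View pics/scene0.png

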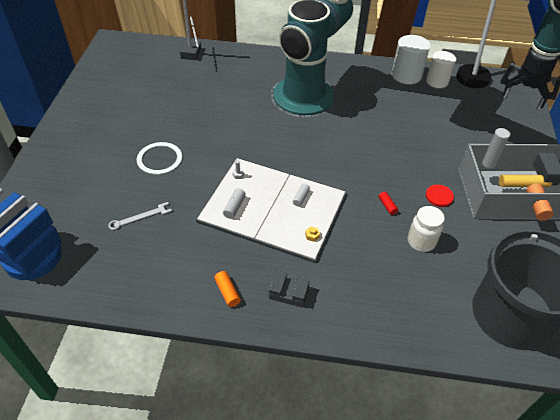

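Top view. Thick pin candidates are the steel one at (348,240) and the orange look-alike at (335,142). Thin pin candidates are the steel one at (275,263), the red look-alike at (177,269), and tray items near (20,310). I choose the two steel pins on the plate. The line runs (319,204)–(292,300), the nut is at (259,212) and the stud at (350,290).

```bash
cat > h.py <<'E'
import numpy as np,cv2
from workcell import status,read_camera,camera_info
def cloud(d,c):
    v,u=np.indices(d.shape); K=c['K']
    P=np.stack([(u-K[0,2])/K[0,0]*d,(v-K[1,2])/K[1,1]*d,d],-1)
    return (P-c['t'])@c['R']
def px(uv,z,c):   # pixel -> world at height z
    K,R,t=c['K'],c['R'],c['t']; r=R.T@np.linalg.inv(K)@[uv[0],uv[1],1]; o=-R.T@t
    return o+r*(z-o[2])/r[2]
def proj(X,c):
    q=c['K']@(c['R']@np.asarray(X)+c['t']); return q[:2]/q[2]
def line_fit(p,c,cols):
    # dark line: sub-pixel minimum per row between two seeds (u0,v0)-(u1,v1)
    (u0,v0),(u1,v1)=cols; g=p.astype(float).mean(2); pts=[]
    for v in range(v0,v1):
        u=u0+(u1-u0)*(v-v0)/(v1-v0); a=int(round(u))
        s=g[v,a-4:a+5]; w=np.clip(np.median(s)-s-12,0,None)
        if w.sum()>10: pts.append(px(((w*np.arange(a-4,a+5)).sum()/w.sum(),v),.015,c)[:2])
    pts=np.array(pts); m=pts.mean(0); vv=np.linalg.svd(pts-m)[2][0]; vv*=np.sign(vv[0])
    return m,vv,np.std((pts-m)@[-vv[1],vv[0]]),len(pts)
def pin(P,box,zlo,r):
    u0,v0,u1,v1=box; Q=P[v0:v1,u0:u1].reshape(-1,3); Q=Q[(Q[:,2]>zlo)&(Q[:,2]<.075)]
    rect=cv2.minAreaRect(Q[:,:2].astype(np.float32)); return rect,cv2.boxPoints(rect),Q
E
python3 - <<'E'
from h import *
z=np.load('top0.npz'); p,d=z['p'],z['d']; c={k:z[k] for k in 'KRt'}
P=cloud(d,c)
m,v,s,n=line_fit(p,c,((317,212),(294,294))); nrm=np.array([-v[1],v[0]])
print('line',m,v,np.degrees(np.arctan2(v[1],v[0])),s,n)
for uv in((255,187),(383,221),(358,319),(226,281)): print('corner',px(uv,.015,c))
for nm,b,zl,h in(('thick',(330,215,368,268),.022,.051),('thin',(258,240,292,285),.021,.043),('stud',(335,278,365,305),.022,0),('nut',(245,200,272,228),.022,0)):
    (cc,wh,an),bp,Q=pin(P,b,zl,0); 
    k=Q[:,2]>np.percentile(Q[:,2],97)-.004
    T=Q[k,:2]; mm=T.mean(0); dv=np.linalg.svd(T-mm)[2][0]; dv*=np.sign(dv[0])
    print(nm,'rect',np.round(cc,4),np.round(wh,4),'zmax',np.percentile(Q[:,2],97).round(4),'ridge',mm.round(4),'ang rel',np.degrees(np.arctan2(dv[1],dv[0])-np.arctan2(v[1],v[0])).round(1),'x,y line',((np.array(cc)-m)@v).round(4),((np.array(cc)-m)@nrm).round(4),((mm-m)@nrm).round(4))
print('plate z',np.median(P[230:250,285:300,2]))
im=cv2.resize(p[180:325,220:390],None,fx=4,fy=4,interpolation=cv2.INTER_CUBIC); cv2.imwrite('pics/crop0.png',im[:,:,::-1])
E
```

```text
line [ 0.52613897 -0.02966117] [ 0.96982  -0.243822] -14.112228038257095 0.000165267173594605 82
corner [0.69667252 0.10729905 0.015     ]
corner [ 0.61615138 -0.23304326  0.015     ]
corner [ 0.36131437 -0.16906323  0.015     ]
corner [0.44490314 0.16924038 0.015     ]
thick rect [ 0.557  -0.1441] [0.0922 0.132 ] zmax 0.0547 ridge [ 0.5524 -0.1361] ang rel 3.8 x,y line 0.0578 -0.1035 -0.0969
thin rect [0.4881 0.0522] [0.0884 0.073 ] zmax 0.0459 ridge [0.4892 0.0472] ang rel -0.9 x,y line -0.0569 0.0701 0.0656
stud rect [ 0.4286 -0.1478] [0.0308 0.0487] zmax 0.0742 ridge [ 0.4302 -0.1517] ang rel -6.9 x,y line -0.0658 -0.1383 -0.1417
nut rect [0.6258 0.0939] [0.0696 0.0355] zmax 0.0464 ridge [0.624  0.0928] ang rel 69.1 x,y line 0.0666 0.1442 0.1426
plate z 0.014638604867722806
```

View pics/crop0.png

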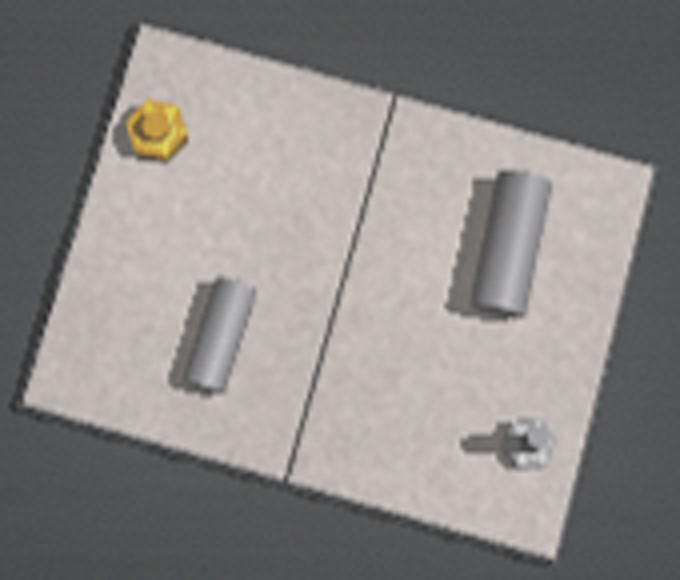

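Cloud check: plate top z is 14.6 mm (expected 15), and thick/thin tops fit the given sizes within about 3 mm. In line coordinates the thick pin is at (58, -97) mm, about 4° askew, and the thin pin at (-57, +66) mm. The crop shows both steel pins, with the nut and stud on the far ends of their tracks. I'll push each pin from behind with two tips at axle height, which also squares it. First I carry the gripper over and turn the jaws along the line.

{"name": "move_arm", "arguments": {
  "deltas": [
    [[0, 0, -0.058], [0.19, -0.5, 0], 0],
    [[0, 0, -0.115], [0.38, -1, 0], 0]
  ]
}}

```text
time: 0.35
tool_pos: [0.28, 0.5289, 0.2093]
tcp_rot: [-0.851, -3.024, 0.002]
wrist_force: [0.9, -0.3, 0.9]
width: 0.609
```

{"name": "move_arm", "arguments": {
  "deltas": [
    [[0, 0, -0.058], [0.19, -0.5, 0], 0],
    [[0, 0, -0.115], [0.38, -1, 0], 0]
  ]
}}

```text
time: 0.6
tool_pos: [0.3182, 0.4282, 0.2097]
tcp_rot: [-1.122, -2.934, 0.001]
wrist_force: [0.2, -0.3, -0.1]
width: 0.496
```

{"name": "move_arm", "arguments": {
  "deltas": [
    [[0, 0, -0.058], [0.19, -0.5, 0], 0],
    [[0, 0, -0.115], [0.38, -1, 0], 0]
  ]
}}

```text
time: 0.85
tool_pos: [0.3562, 0.3283, 0.2099]
tcp_rot: [-1.382, -2.821, 0.001]
wrist_force: [0.2, 0.7, -0.1]
width: 0.5
```

{"name": "move_arm", "arguments": {
  "deltas": [
    [[0, 0, -0.058], [0.19, -0.5, 0], 0],
    [[0, 0, -0.115], [0.38, -1, 0], 0]
  ]
}}

```text
time: 1.1
tool_pos: [0.3941, 0.2283, 0.21]
tcp_rot: [-1.631, -2.685, 0.0]
wrist_force: [-0.3, -0.4, -0.3]
width: 0.501
```

{"name": "move_arm", "arguments": {
  "deltas": [
    [[0, 0, -0.058], [0.19, -0.5, 0], 0],
    [[0, 0, -0.115], [0.38, -1, 0], 0]
  ]
}}

```text
time: 1.35
tool_pos: [0.4321, 0.1284, 0.21]
tcp_rot: [-1.867, -2.527, -0.0]
wrist_force: [0.5, 0.1, -0.6]
width: 0.5
```

{"name": "move_arm", "arguments": {
  "deltas": [
    [[0, 0, -0.058], [0.19, -0.5, 0], 0],
    [[0, 0, -0.115], [0.38, -1, 0], 0]
  ]
}}

```text
time: 1.6
tool_pos: [0.4701, 0.0284, 0.2101]
tcp_rot: [-2.088, -2.347, -0.0]
wrist_force: [0.5, 0.9, -0.0]
width: 0.505
```

{"name": "move_arm", "arguments": {
  "deltas": [
    [[0, 0, -0.058], [0.19, -0.5, 0], 0],
    [[0, 0, -0.115], [0.38, -1, 0], 0]
  ]
}}

```text
time: 1.85
tool_pos: [0.5081, -0.0716, 0.2099]
tcp_rot: [-2.291, -2.149, 0.0]
wrist_force: [-0.1, 0.4, 1.0]
width: 0.502
```

{"name": "move_arm", "arguments": {
  "deltas": [
    [[0, 0, -0.058], [0.19, -0.5, 0], 0],
    [[0, 0, -0.115], [0.38, -1, 0], 0],
    [[0, 0, -0.115], [0.38, -1, 0], 0]
  ]
}}

```text
time: 2.22
tool_pos: [0.5465, -0.1731, 0.2095]
tcp_rot: [-2.477, -1.933, 0.001]
wrist_force: [-0.8, 0.2, -0.4]
width: 0.502
```

```bash
cat >> h.py <<'E'
M=np.array([.52614,-.02966]); V=np.array([.96982,-.24382]); N=np.array([.24382,.96982])
from scipy.optimize import least_squares
from scipy.spatial.transform import Rotation
def tool():
    s=status.read_state(); t=s['tool_pos']; R=Rotation.from_rotvec(s['tcp_rot']).as_matrix()
    y=R[:2,1]; a=np.degrees(np.arctan2(y@N,y@V)); a=(a+90)%180-90
    print('t %.2f line-xy %.1f %.1f z %.1f yaw %.2f toolz'%(s['time'],(t[:2]-M)@V*1e3,(t[:2]-M)@N*1e3,t[2]*1e3,a),R[:,2].round(3),'F',s['wrist_force'].round(1),'w',round(s['width'],2))
def fitpin(P,x,y,r,hw):
    L=np.stack([(P[...,:2]-M)@V,(P[...,:2]-M)@N,P[...,2]],-1).reshape(-1,3)
    k=(abs(L[:,0]-x)<hw-.006)&(abs(L[:,1]-y)<r*1.3)&(L[:,2]>.015+r*1.1)&(L[:,2]<.015+2*r+.007)
    L=L[k]
    f=lambda q:(np.hypot((L[:,1]-q[0]-q[1]*(L[:,0]-x))*np.cos(q[1]),L[:,2]-.015-r-q[2])-r)
    s=least_squares(f,[y,0,0],loss='soft_l1',f_scale=.001)
    return s.x[0]*1e3,np.degrees(s.x[1]),s.x[2]*1e3,len(L),np.median(abs(s.fun))*1e3
E
python3 - <<'E'
from h import *
tool()
z=np.load('top0.npz'); c={k:z[k] for k in 'KRt'}; P=cloud(z['d'],c)
for y in(-.097,-.1,-.094): print(fitpin(P,.058,y,.018,.045))
print(fitpin(P,-.057,.066,.014,.035))
E
```

```text
t 2.23 line-xy 54.7 -134.2 z 209.5 yaw 0.05 toolz [-0.001 -0.001 -1.   ] F [-0.8  0.2 -0.4] w 0.5
(np.float64(-97.05401349161899), np.float64(2.7022448638533945), np.float64(-0.11561184408965551), 411, np.float64(1.555807463724003))
(np.float64(-97.05401024844107), np.float64(2.702248859055337), np.float64(-0.11561260904059184), 411, np.float64(1.5558090417947639))
(np.float64(-97.05401710650192), np.float64(2.7022407157976756), np.float64(-0.11561173352850422), 411, np.float64(1.5558063122649983))
(np.float64(65.61196023349767), np.float64(-1.147459782197646), np.float64(0.03345084819207097), 239, np.float64(1.4310504007271492))
```

{"name": "move_arm", "arguments": {
  "deltas": [
    [[0, 0, 0], [0.01, -0.06, -0.4], 0],
    [[0, 0, 0], [0.01, -0.06, -0.8], 0],
    [[0, 0, 0], [0.01, -0.06, -1], 0]
  ]
}}

```text
time: 2.6
tool_pos: [0.5448, -0.1743, 0.1074]
tcp_rot: [-2.468, -1.937, 0.004]
wrist_force: [0.6, 0.7, -0.2]
width: 0.502
```

{"name": "move_arm", "arguments": {
  "deltas": [
    [[0, 0, 0], [0, 0, -0.2], 0],
    [[0, 0, 0], [0, 0, -0.4], 0],
    [[0, 0, 0], [0, 0, -0.5], 0],
    [[0, 0, 0], [0, 0, -0.6], 0],
    [[0, 0, 0], [0, 0, -0.6], 0]
  ]
}}

```text
time: 3.22
tool_pos: [0.5467, -0.1758, 0.0497]
tcp_rot: [-2.472, -1.937, 0.001]
wrist_force: [0.2, 0.1, 0.9]
width: 0.495
```

Run:
```python
from h import *
tool()
p,d=read_camera("top"); c=camera_info("top"); P=cloud(d,c); print(fitpin(P,.058,-.097,.018,.045))
q,_=read_camera("wrist")
im=np.hstack([cv2.resize(p[180:325,220:390],(492,420)),q[:,:]]); im=cv2.resize(im,None,fx=.75,fy=.75); cv2.imwrite("pics/a1.png",im[:,:,::-1])
```

```text
t 3.23 line-xy 55.6 -136.7 z 49.7 yaw 0.29 toolz [-0.001  0.    -1.   ] F [0.2 0.1 0.9] w 0.5
(np.float64(-97.90159731219347), np.float64(3.1054170563207184), np.float64(0.535132650102278), 181, np.float64(1.3347486079456141))
```

View pics/a1.png

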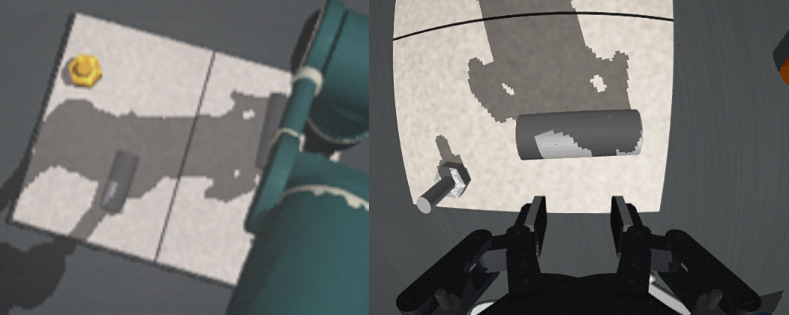

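The wrist view shows the thick pin (517–642, 110–158) centred ahead of the two tips (530–620, ~200) with a clear gap, and the stud off to the left. I lower to axle height, then push slowly.

{"name": "move_arm", "arguments": {
  "deltas": [
    [[0, 0, 0], [0, 0, -0.1], 0],
    [[0, 0, 0], [0, 0, -0.18], 0],
    [[0, 0, 0], [0, 0, -0.21], 0],
    [[0, 0, 0], [0, 0, -0.21], 0]
  ]
}}

```text
time: 3.82
tool_pos: [0.5467, -0.1758, 0.0287]
tcp_rot: [-2.472, -1.938, 0.001]
wrist_force: [-0.6, 0.2, -0.3]
width: 0.5
```

{"name": "move_arm", "arguments": {
  "deltas": [
    [[0, 0, 0], [0.007, 0.029, 0], 0],
    [[0, 0, 0], [0.015, 0.058, 0], 0],
    [[0, 0, 0], [0.022, 0.087, 0], 0],
    [[0, 0, 0], [0.029, 0.116, 0], 0],
    [[0, 0, 0], [0.036, 0.145, 0], 0],
    [[0, 0, 0], [0.044, 0.175, 0], 0],
    [[0, 0, 0], [0.051, 0.204, 0], 0],
    [[0, 0, 0], [0.058, 0.233, 0], 0]
  ]
}}

```text
time: 4.82
tool_pos: [0.5529, -0.1524, 0.0293]
tcp_rot: [-2.472, -1.938, 0.0]
wrist_force: [0.3, -0.3, 0.1]
width: 0.503
```

Run:
```python
from h import *
tool()
p,d=read_camera("top"); c=camera_info("top"); P=cloud(d,c)
for y in(-.096,-.09,-.085):print(fitpin(P,.058,y,.018,.045))
q,_=read_camera("wrist"); cv2.imwrite("pics/a2.png",q[:,:,::-1])
```

```text
t 4.83 line-xy 55.9 -112.5 z 29.3 yaw 0.30 toolz [-0.  0. -1.] F [ 0.3 -0.3  0.1] w 0.5
(np.float64(-101.8208277295384), np.float64(-49.46116313058525), np.float64(0.7473397603056707), 16, np.float64(1.158290211236028))
(np.float64(-101.82050019328157), np.float64(-49.45947592929449), np.float64(0.7473686201069523), 16, np.float64(1.1583018543781625))
(np.float64(-101.82031693244612), np.float64(-49.45918985205923), np.float64(0.7473909340412738), 16, np.float64(1.1583008304477984))
```

View pics/a2.png

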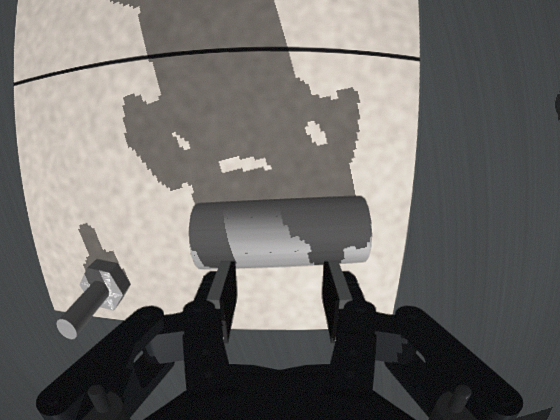

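The tips are at the pin's rear face (contact near (225,265) and (340,265)), and the line crosses at about v=50. Next I push on to about 20 mm short of the line.

{"name": "move_arm", "arguments": {
  "deltas": [
    [[0, 0, 0], [0.008, 0.03, 0], 0],
    [[0, 0, 0], [0.015, 0.06, 0], 0],
    [[0, 0, 0], [0.023, 0.09, 0], 0],
    [[0, 0, 0], [0.03, 0.12, 0], 0],
    [[0, 0, 0], [0.038, 0.15, 0], 0],
    [[0, 0, 0], [0.045, 0.18, 0], 0],
    [[0, 0, 0], [0.053, 0.21, 0], 0],
    [[0, 0, 0], [0.06, 0.24, 0], 0],
    [[0, 0, 0], [0.068, 0.27, 0], 0],
    [[0, 0, 0], [0.075, 0.3, 0], 0],
    [[0, 0, 0], [0.083, 0.33, 0], 0],
    [[0, 0, 0], [0.09, 0.36, 0], 0],
    [[0, 0, 0], [0.098, 0.39, 0], 0],
    [[0, 0, 0], [0.105, 0.42, 0], 0],
    [[0, 0, 0], [0.113, 0.45, 0], 0],
    [[0, 0, 0], [0.12, 0.48, 0], 0],
    [[0, 0, 0], [0.128, 0.51, 0], 0],
    [[0, 0, 0], [0.135, 0.54, 0], 0],
    [[0, 0, 0], [0.143, 0.57, 0], 0],
    [[0, 0, 0], [0.15, 0.6, 0], 0]
  ]
}}

```text
time: 7.42
tool_pos: [0.5679, -0.0924, 0.0293]
tcp_rot: [2.473, 1.938, 0.0]
wrist_force: [-0.5, 0.5, 0.1]
width: 0.498
```

Run:
```python
from h import *
tool()
c=camera_info("wrist"); print(c)
q,d=read_camera("wrist"); cv2.imwrite("pics/a3.png",q[:,:,::-1]); np.savez("w3.npz",p=q,d=d,**{k:c[k] for k in 'KRt'})
```

```text
t 7.42 line-xy 55.8 -50.7 z 29.3 yaw 0.29 toolz [ 0.  0. -1.] F [-0.5  0.5  0.1] w 0.5
{'K': array([[325.1922621 ,   0.        , 279.05060222],
       [  0.        , 325.1922621 , 212.59830821],
       [  0.        ,   0.        ,   1.        ]]), 'R': array([[ 9.70960341e-01, -2.39240395e-01,  2.22804718e-04],
       [-2.27533607e-01, -9.23159627e-01,  3.09846351e-01],
       [-7.39220789e-02, -3.00899214e-01, -9.50786616e-01]]), 't': array([-0.57378808,  0.05949208,  0.22229413])}
```

View pics/a3.png

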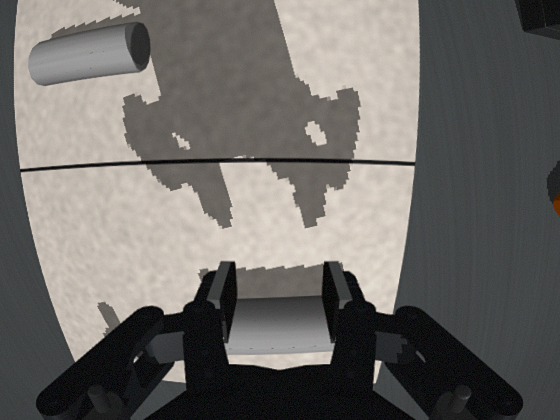

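The pin now appears behind the tips at (280,325), which I didn't expect. I measure before moving again.

```bash
cat >> h.py <<'E'
def wcloud(d,c):
    K=c['K']; v,u=np.indices(d.shape); x=(u-K[0,2])/K[0,0]; y=(v-K[1,2])/K[1,1]; r=np.hypot(x,y)+1e-9
    k=np.tan(r)/r; P=np.stack([x*k*d,y*k*d,d],-1); W=(P-c['t'])@c['R']; W[d==0]=np.nan
    return np.stack([(W[...,:2]-M)@V,(W[...,:2]-M)@N,W[...,2]],-1)*1e3
E
python3 - <<'E'
from h import *
z=np.load('w3.npz'); L=wcloud(z['d'],z)
for uv in((280,250),(280,162),(280,290),(280,300),(280,310),(280,320),(280,330),(280,340),(280,350),(280,357),(228,265),(228,285),(228,300),(333,265),(333,300),(215,290),(350,290),(215,262),(90,55)):
    print(uv,L[uv[1],uv[0]].round(1))
p,d=read_camera("top"); c=camera_info("top"); cv2.imwrite("pics/t3.png",cv2.resize(p[180:325,220:390],None,fx=4,fy=4)[:,:,::-1])
q,d2=read_camera("scene"); c2=camera_info("scene"); P=cloud(d2,c2); np.savez('s3.npz',p=q,d=d2,**c2)
for y in(-.097,-.08,-.06): print(fitpin(P,.058,y,.018,.045))
E
```

```text
(280, 250) [ 56.6 -52.9  15.2]
(280, 162) [56.4  0.  15.2]
(280, 290) [ 56.8 -81.   15.4]
(280, 300) [ 56.8 -78.7  30.6]
(280, 310) [ 56.7 -79.6  39.7]
(280, 320) [ 56.7 -83.1  44.7]
(280, 330) [ 56.8 -87.4  48.4]
(280, 340) [ 56.8 -93.2  50.4]
(280, 350) [  56.8 -101.6   49.7]
(280, 357) [  57.2 -139.8   15.5]
(228, 265) [ 32.6 -39.6  61.4]
(228, 285) [ 34.8 -40.9  77.1]
(228, 300) [ 34.5 -47.5  78.5]
(333, 265) [ 80.7 -39.5  61.3]
(333, 300) [nan nan nan]
(215, 290) [ 30.3 -40.3  82.4]
(350, 290) [ 86.  -43.5  77. ]
(215, 262) [ 16.6 -61.5  15.6]
(90, 55) [-40.5  63.3  42.4]
(np.float64(-97.33931733254435), np.float64(3.320816638009358), np.float64(-0.4805887013139976), 145, np.float64(1.1417792801815472))
(np.float64(-95.68841525433116), np.float64(0.5522814896345197), np.float64(-0.8413880358945984), 103, np.float64(1.5864915915180486))
(np.float64(-65.92587084984996), np.float64(6.847952001852133), np.float64(14.000460545588252), 35, np.float64(1.1607075927527015))
```

The pin hasn't moved: it is still at y = -97 with its top at z ≈ 51, and the fingers passed above it. The wrist depth puts the finger ends near z ≈ 61 while the TCP reads 29, so I check the real tip height.

Run:
```python
from h import *
z=np.load('w3.npz'); L=wcloud(z['d'],z); print('cam',-z['R'].T@z['t'])
F=L[255:330,190:370].reshape(-1,3); 
for lo,hi in((10,45),(65,100)):
    k=(F[:,0]>lo)&(F[:,0]<hi)&(F[:,2]>18)&(F[:,1]>-72); G=F[k]; o=np.argsort(G[:,2])[:400:25]; print(G[o].round(0).tolist())
s=np.load('s3.npz'); u=proj([.568,-.0924,.0293],s); print(u)
a,b=int(u[0]),int(u[1]); cr=s['p'][b-75:b+60,a-90:a+90]; cv2.imwrite('pics/s3.png',cv2.resize(cr,None,fx=4,fy=4,interpolation=cv2.INTER_CUBIC)[:,:,::-1])
```

```text
cam [ 0.58709436 -0.01546447  0.19304872]
[[34.0, -45.0, 52.0], [34.0, -41.0, 55.0], [35.0, -53.0, 57.0], [33.0, -40.0, 58.0], [29.0, -40.0, 59.0], [33.0, -40.0, 59.0], [25.0, -44.0, 60.0], [31.0, -40.0, 61.0], [33.0, -40.0, 62.0], [35.0, -53.0, 62.0], [25.0, -44.0, 63.0], [35.0, -57.0, 64.0], [30.0, -40.0, 64.0], [35.0, -61.0, 65.0], [35.0, -51.0, 65.0], [21.0, -44.0, 66.0]]
[[78.0, -44.0, 51.0], [78.0, -49.0, 54.0], [77.0, -56.0, 56.0], [78.0, -51.0, 57.0], [82.0, -40.0, 59.0], [83.0, -40.0, 59.0], [83.0, -40.0, 60.0], [80.0, -40.0, 61.0], [78.0, -40.0, 62.0], [78.0, -40.0, 62.0], [89.0, -44.0, 63.0], [78.0, -58.0, 63.0], [77.0, -49.0, 64.0], [81.0, -40.0, 65.0], [78.0, -39.0, 65.0], [90.0, -43.0, 66.0]]
[248.85477438 207.79308884]
```

View pics/s3.png

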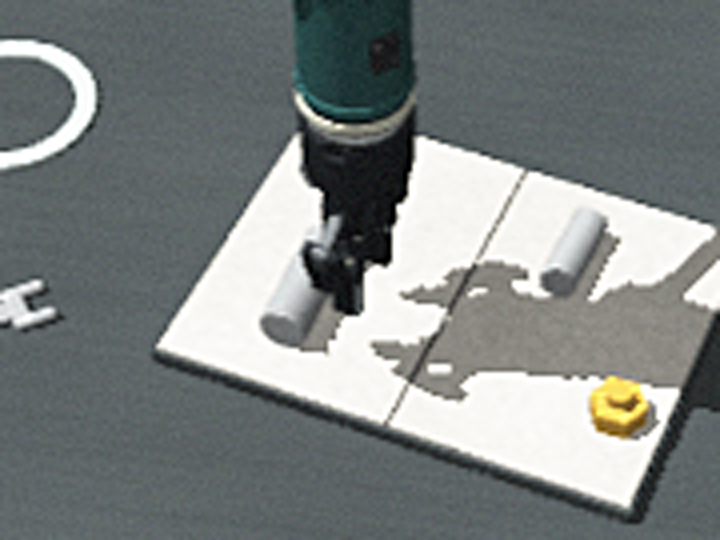

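The scene crop confirms it: at (345,300) the tips hover just above the thick pin. Depth and the edge ray put the tips at z ≈ 54–55 with TCP at 29.3, so the half-open tips sit about 25 mm above the TCP reading. No harm done, the pin has not moved. I rise, go back behind the pin and descend with that offset, checking on the way.

{"name": "move_arm", "arguments": {
  "deltas": [
    [[0, 0, 0], [0, 0, 0.2], 0],
    [[0, 0, 0], [0, 0, 0.4], 0],
    [[0, 0, 0], [-0.07, -0.3, 0.4], 0],
    [[0, 0, 0], [-0.15, -0.6, 0.4], 0],
    [[0, 0, 0], [-0.22, -0.9, 0.4], 0],
    [[0, 0, 0], [-0.22, -0.9, 0.4], 0],
    [[0, 0, 0], [-0.22, -0.9, 0.2], 0],
    [[0, 0, 0], [-0.22, -0.9, 0], 0],
    [[0, 0, 0], [-0.22, -0.9, 0], 0],
    [[0, 0, 0], [-0.22, -0.9, 0], 0]
  ]
}}

```text
time: 8.82
tool_pos: [0.5456, -0.1819, 0.0285]
tcp_rot: [-2.471, -1.938, 0.001]
wrist_force: [1.0, 0.5, 0.9]
width: 0.504
```

```bash
cat >> h.py <<'E'
def wr(tag):
    tool(); c=camera_info("wrist"); q,d=read_camera("wrist"); cv2.imwrite(f"pics/{tag}.png",q[:,:,::-1]); np.savez(tag+".npz",p=q,d=d,**{k:c[k] for k in 'KRt'})
    return q,wcloud(d,c)
def tips(L,xy):
    F=L[240:330,190:370].reshape(-1,3)
    for s in(-1,1):
        k=(abs(F[:,0]-xy[0]-s*25)<8)&(F[:,2]>18)&(abs(F[:,1]-xy[1]-11)<2.5); G=F[k]; print('tip low z',np.sort(G[:,2])[:60:12].round(1),k.sum())
def wpin(L,x,y,r,hw):
    P=L.reshape(-1,3)/1e3; P=P[np.isfinite(P[:,0])]; W=np.c_[M+P[:,:1]*V+P[:,1:2]*N,P[:,2]]
    return [round(float(a),2) for a in fitpin(W,x,y,r,hw)]
E
python3 - <<'E'
from h import *
L0=wcloud(np.load('w3.npz')['d'],np.load('w3.npz')); tips(L0,(56,-50.7))
q,L=wr('w4'); tips(L,(56,-139)); print(wpin(L,.058,-.097,.018,.045)); 
k=(L[...,2]>22)&(L[...,2]<53)&(abs(L[...,1]+97)<25); print('x ext',np.percentile(L[...,0][k],[1,99]))
E
```

```text
tip low z [54.6 56.9 58.1 58.8 59.3] 1500
tip low z [55.4 56.8 57.9 58.7 59.3] 1490
t 8.82 line-xy 56.0 -142.9 z 28.5 yaw 0.34 toolz [-0.001  0.001 -1.   ] F [1.  0.5 0.9] w 0.5
tip low z [92.7 94.9 95.8 96.3 96.9] 121
tip low z [91.7 94.4 95.3 95.9 96.6] 193
[-96.04, 3.06, -0.17, 11751.0, 0.35]
x ext [12.96669932 99.82578691]
```

{"name": "move_arm", "arguments": {
  "deltas": [
    [[0, 0, 0], [0, 0, -0.08], 0],
    [[0, 0, 0], [0, 0, -0.14], 0],
    [[0, 0, 0], [0, 0, -0.18], 0],
    [[0, 0, 0], [0, 0, -0.2], 0],
    [[0, 0, 0], [0, 0, -0.22], 0],
    [[0, 0, 0], [0, 0, -0.24], 0],
    [[0, 0, 0], [0, 0, -0.24], 0]
  ]
}}

```text
time: 9.75
tool_pos: [0.5458, -0.1826, 0.0052]
tcp_rot: [-2.472, -1.938, 0.0]
wrist_force: [0.4, -0.9, 0.3]
width: 0.5
```

Run:
```python
from h import *
q,L=wr('w5'); tips(L,(56,-142)); print(wpin(L,.058,-.097,.018,.045))
```

```text
t 9.75 line-xy 56.4 -143.5 z 5.2 yaw 0.30 toolz [-0.  0. -1.] F [ 0.4 -0.9  0.3] w 0.5
tip low z [32.  33.  34.  35.  35.9] 1415
tip low z [30.8 33.4 34.1 34.8 35.8] 1441
[-96.09, 3.01, -0.16, 16096.0, 0.34]
```

{"name": "move_arm", "arguments": {
  "deltas": [
    [[0, 0, 0], [0.01, 0.04, -0.01], 0],
    [[0, 0, 0], [0.02, 0.08, -0.015], 0],
    [[0, 0, 0], [0.03, 0.12, -0.015], 0],
    [[0, 0, 0], [0.035, 0.14, -0.015], 0],
    [[0, 0, 0], [0.04, 0.16, -0.015], 0],
    [[0, 0, 0], [0.045, 0.18, -0.015], 0],
    [[0, 0, 0], [0.05, 0.2, -0.015], 0],
    [[0, 0, 0], [0.055, 0.22, -0.015], 0],
    [[0, 0, 0], [0.06, 0.24, -0.015], 0],
    [[0, 0, 0], [0.065, 0.26, -0.015], 0],
    [[0, 0, 0], [0.07, 0.28, -0.015], 0],
    [[0, 0, 0], [0.075, 0.3, -0.015], 0]
  ]
}}

```text
time: 11.3
tool_pos: [0.5534, -0.1524, 0.0038]
tcp_rot: [-2.472, -1.938, -0.0]
wrist_force: [0.1, 0.2, -0.5]
width: 0.501
```

Run:
```python
from h import *
q,L=wr('w6')
for y in(-.096,-.086):print(wpin(L,.056,y,.018,.045))
```

```text
t 11.30 line-xy 56.4 -112.4 z 3.8 yaw 0.30 toolz [-0.  0. -1.] F [ 0.1  0.2 -0.5] w 0.5
[-84.31, 1.8, 0.13, 11801.0, 0.8]
[-82.95, 2.98, 0.08, 16693.0, 0.47]
```

The pin is rolling: it is at y = -83, 29.4 mm ahead of the TCP, as the geometry predicts. I continue.

{"name": "move_arm", "arguments": {
  "deltas": [
    [[0, 0, 0], [0.005, 0.02, 0], 0],
    [[0, 0, 0], [0.013, 0.05, 0], 0],
    [[0, 0, 0], [0.022, 0.085, 0], 0],
    [[0, 0, 0], [0.03, 0.12, 0], 0],
    [[0, 0, 0], [0.04, 0.16, 0], 0],
    [[0, 0, 0], [0.05, 0.2, 0], 0],
    [[0, 0, 0], [0.06, 0.24, 0], 0],
    [[0, 0, 0], [0.07, 0.28, 0], 0],
    [[0, 0, 0], [0.08, 0.32, 0], 0],
    [[0, 0, 0], [0.09, 0.36, 0], 0],
    [[0, 0, 0], [0.1, 0.4, 0], 0],
    [[0, 0, 0], [0.11, 0.44, 0], 0],
    [[0, 0, 0], [0.12, 0.48, 0], 0],
    [[0, 0, 0], [0.13, 0.52, 0], 0],
    [[0, 0, 0], [0.14, 0.555, 0], 0],
    [[0, 0, 0], [0.147, 0.585, 0], 0],
    [[0, 0, 0], [0.153, 0.61, 0], 0],
    [[0, 0, 0], [0.157, 0.625, 0], 0],
    [[0, 0, 0], [0.157, 0.625, 0], 0]
  ]
}}

```text
time: 13.72
tool_pos: [0.5691, -0.09, 0.0037]
tcp_rot: [-2.472, -1.938, 0.0]
wrist_force: [0.6, -0.4, -0.1]
width: 0.503
```

Run:
```python
from h import *
q,L=wr('w7')
for y in(-.018,-.014):print(wpin(L,.056,y,.018,.045))
g=q.astype(float).mean(2)
k=(L[...,2]<17)&(g<60)&(abs(L[...,1])<30)&(L[...,0]>-70)&(L[...,0]<120); print('dark line y in my frame',np.percentile(L[...,1][k],[10,50,90]),k.sum())
```

```text
t 13.72 line-xy 56.3 -48.0 z 3.7 yaw 0.30 toolz [-0.  0. -1.] F [ 0.6 -0.4 -0.1] w 0.5
[-18.16, 2.91, 0.01, 16175.0, 0.43]
[-17.93, 2.94, -0.1, 15352.0, 0.36]
dark line y in my frame [0.23955551 1.14482569 2.0568492 ] 1547
```

View pics/w7.png

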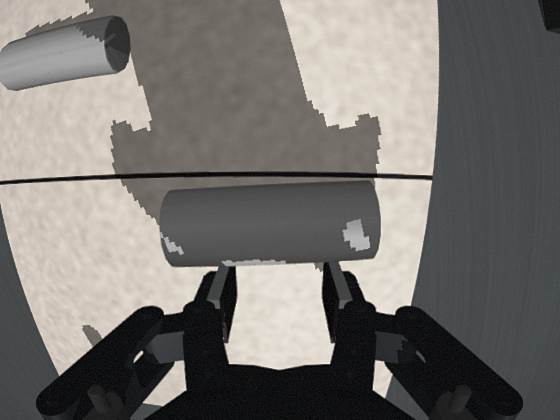

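The picture shows the thick pin (165–380, 181–265) just short of the line (v≈175), tilted about 3°. In the same frame the line is at +1.1 mm and the pin at -18.0, so 19 mm remain. I make a slow final push with a slight turn to square it.

{"name": "move_arm", "arguments": {
  "deltas": [
    [[0, 0, -0.01], [0.005, 0.02, 0], 0],
    [[0, 0, -0.02], [0.011, 0.045, 0], 0],
    [[0, 0, -0.028], [0.017, 0.07, 0], 0],
    [[0, 0, -0.028], [0.023, 0.095, 0], 0],
    [[0, 0, -0.028], [0.028, 0.115, 0], 0],
    [[0, 0, -0.028], [0.033, 0.135, 0], 0],
    [[0, 0, -0.028], [0.037, 0.15, 0], 0],
    [[0, 0, -0.028], [0.04, 0.16, 0], 0],
    [[0, 0, -0.028], [0.043, 0.17, 0], 0],
    [[0, 0, -0.028], [0.045, 0.178, 0], 0],
    [[0, 0, -0.028], [0.045, 0.178, 0], 0],
    [[0, 0, -0.028], [0.045, 0.178, 0], 0]
  ]
}}

```text
time: 15.28
tool_pos: [0.5736, -0.0723, 0.0038]
tcp_rot: [-2.514, -1.883, -0.0]
wrist_force: [-0.4, -0.0, -1.8]
width: 0.501
```

```bash
cat >> h.py <<'E'
def wline(q,L,xr):
    g=q.astype(float).mean(2); k=(L[...,2]<17)&(g<60)&(abs(L[...,1])<8)&(L[...,0]>xr[0])&(L[...,0]<xr[1]); x,y=L[...,0][k],L[...,1][k]
    if k.sum()<20: return None
    b=np.polyfit(x,y,1); return 'line y at pin ',b.round(3),k.sum()
E
python3 - <<'E'
from h import *
q,L=wr('w8')
for y in(-.001,.002):print(wpin(L,.056,y,.018,.045))
print(wline(q,L,(-70,5)),wline(q,L,(-100,130)))
E
```

```text
t 15.28 line-xy 56.4 -29.8 z 3.8 yaw -2.22 toolz [-0.  0. -1.] F [-0.4 -0.  -1.8] w 0.5
[1.21, 3.11, 0.05, 16656.0, 0.44]
[1.37, 3.04, -0.02, 16083.0, 0.39]
('line y at pin ', array([0.   , 1.272]), np.int64(301)) ('line y at pin ', array([-0.   ,  1.231]), np.int64(538))
```

The thick pin is at y = 1.3 mm and the line at 1.25 mm in the same frame, so it is centred; the tilt is 0.053 rad, within limits. I let go, rise and move to behind the thin pin.

{"name": "move_arm", "arguments": {
  "deltas": [
    [[0, 0, 0], [-0.02, -0.08, 0], 0],
    [[0, 0, 0], [-0.05, -0.2, 0], 0],
    [[0, 0, 0], [-0.05, -0.2, 0], 0],
    [[0, 0, 0], [-0.05, -0.2, 0.3], 0],
    [[0, 0, 0], [-0.05, -0.2, 0.65], 0],
    [[0, 0, 0], [-0.05, -0.2, 0.7], 0]
  ]
}}

```text
time: 16.08
tool_pos: [0.5711, -0.093, 0.0769]
tcp_rot: [2.511, 1.88, 0.006]
wrist_force: [0.7, -0.7, -0.1]
width: 0.499
```

{"name": "move_arm", "arguments": {
  "deltas": [
    [[0, 0, 0.012], [-0.18, 0.45, 0], 0],
    [[0, 0, 0.025], [-0.36, 0.9, 0], 0]
  ]
}}

```text
time: 16.32
tool_pos: [0.5317, -0.0018, 0.073]
tcp_rot: [-2.478, -1.93, 0.001]
wrist_force: [-0.0, 0.1, 0.6]
width: 0.5
```

{"name": "move_arm", "arguments": {
  "deltas": [
    [[0, 0, 0], [-0.18, 0.45, 0], 0],
    [[0, 0, 0], [-0.36, 0.9, 0], 0],
    [[0, 0, 0], [-0.36, 0.9, 0], 0]
  ]
}}

```text
time: 16.7
tool_pos: [0.4942, 0.0899, 0.0725]
tcp_rot: [-2.472, -1.936, 0.003]
wrist_force: [-0.7, 0.6, -0.4]
width: 0.499
```

Run:
```python
from h import *
q,L=wr('w9')
p,d=read_camera("top"); c=camera_info("top"); P=cloud(d,c); cv2.imwrite("pics/t9.png",cv2.resize(p[180:325,220:390],None,fx=4,fy=4)[:,:,::-1])
print('top thick',fitpin(P,.056,0,.018,.045),'thin',fitpin(P,-.057,.066,.014,.035)); print('wrist thin',wpin(L,-.057,.066,.014,.035),wpin(L,.056,0,.018,.045))
```

```text
t 16.70 line-xy -60.1 108.2 z 72.5 yaw 0.25 toolz [-0.003  0.    -1.   ] F [-0.7  0.6 -0.4] w 0.5
top thick (np.float64(0.4049853514667149), np.float64(3.3223886231244273), np.float64(-0.07100784952037714), 402, np.float64(1.4672072899324424)) thin (np.float64(65.3188395023189), np.float64(-1.4426643302125888), np.float64(0.4496073020082503), 49, np.float64(1.1766627460685162))
wrist thin [67.09, -1.36, -0.15, 2714.0, 0.39] [1.76, 2.47, -0.07, 288.0, 0.42]
```

{"name": "move_arm", "arguments": {
  "deltas": [
    [[0, 0, 0], [0, 0, -0.3], 0],
    [[0, 0, 0], [0, 0, -0.5], 0],
    [[0, 0, 0], [0, 0, -0.6], 0],
    [[0, 0, 0], [0, 0, -0.66], 0],
    [[0, 0, 0], [0, 0, -0.69], 0],
    [[0, 0, 0], [0, 0, -0.71], 0],
    [[0, 0, 0], [0, 0, -0.72], 0],
    [[0, 0, 0], [0, 0, -0.72], 0]
  ]
}}

```text
time: 17.8
tool_pos: [0.4968, 0.0878, 0.002]
tcp_rot: [2.477, 1.932, 0.001]
wrist_force: [-0.2, -0.2, 0.8]
width: 0.503
```

Run:
```python
from h import *
z=np.load('w7.npz'); L=wcloud(z['d'],z); k=(L[...,2]>20)&(L[...,2]<44)&(abs(L[...,1]-67)<12)&(L[...,0]<0); print('thin x ext',np.percentile(L[...,0][k],[1,50,99]))
q,L=wr('w10'); tips(L,(-60,108.5)); print('wrist thin',wpin(L,-.057,.066,.014,.035))
```

```text
thin x ext [-83.4629029  -38.24827712 -15.77385846]
t 17.80 line-xy -57.1 106.7 z 2.0 yaw 0.03 toolz [ 0.001  0.    -1.   ] F [-0.2 -0.2  0.8] w 0.5
tip low z [29.  29.9 31.2 31.8 32.7] 1385
tip low z [28.6 30.  30.8 32.  33.1] 1266
wrist thin [67.0, -1.34, -0.12, 4124.0, 0.39]
```

View pics/w10.png

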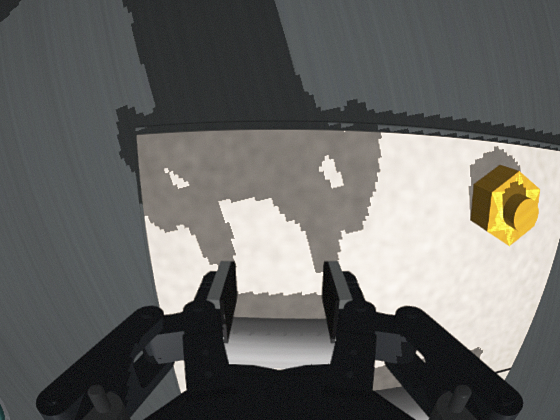

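The picture shows the thin pin between and behind the tips at (280,340), with the nut clear at (505,205). I check its extent along x with the earlier full view.

Run:
```python
from h import *
for f in('w3','w8','w6'):
    z=np.load(f+'.npz'); L=wcloud(z['d'],z); k=(L[...,2]>35)&(L[...,2]<44)&(abs(L[...,1]-67)<10)&(L[...,0]<0); print(f,np.percentile(L[...,0][k],[0.5,2,50,98,99.5]),k.sum())
```

```text
w3 [-85.25678649 -83.59696248 -44.7246249  -16.29413273 -15.89773193] 3750
w8 [-81.73564456 -79.19113702 -41.1276858  -16.214521   -15.86426356] 4349Traceback (most recent call last):
  File "<stdin>", line 3, in <module>
    return _quantile_unchecked(
        a, q, axis, out, overwrite_input, method, keepdims, weights)
    return _ureduce(a,
                    func=_quantile_ureduce_func,
    ...<5 lines>...
                    overwrite_input=overwrite_input,
                    method=method)
    r = func(a, **kwargs)
    result = _quantile(arr,
                       quantiles=q,
    ...<2 lines>...
                       out=out,
                       weights=wgt)
    slices_having_nans = np.isnan(arr[-1, ...])
                                  ~~~^^^^^^^^^
IndexError: index -1 is out of bounds for axis 0 with size 0
```

Both estimates put both tips well within the pin's length. I push toward the line.

{"name": "move_arm", "arguments": {
  "deltas": [
    [[0, 0, 0], [-0.01, -0.04, -0.02], 0],
    [[0, 0, 0], [-0.02, -0.08, -0.025], 0],
    [[0, 0, 0], [-0.027, -0.11, -0.025], 0],
    [[0, 0, 0], [-0.033, -0.13, -0.025], 0],
    [[0, 0, 0], [-0.037, -0.15, -0.025], 0],
    [[0, 0, 0], [-0.043, -0.17, -0.025], 0],
    [[0, 0, 0], [-0.05, -0.2, -0.025], 0],
    [[0, 0, 0], [-0.058, -0.23, -0.025], 0],
    [[0, 0, 0], [-0.065, -0.26, -0.025], 0],
    [[0, 0, 0], [-0.073, -0.29, -0.025], 0],
    [[0, 0, 0], [-0.08, -0.32, -0.025], 0],
    [[0, 0, 0], [-0.088, -0.35, -0.025], 0],
    [[0, 0, 0], [-0.095, -0.38, -0.025], 0],
    [[0, 0, 0], [-0.103, -0.41, -0.025], 0],
    [[0, 0, 0], [-0.11, -0.44, -0.025], 0],
    [[0, 0, 0], [-0.118, -0.47, -0.025], 0],
    [[0, 0, 0], [-0.125, -0.5, -0.025], 0],
    [[0, 0, 0], [-0.13, -0.52, -0.025], 0],
    [[0, 0, 0], [-0.135, -0.535, -0.025], 0],
    [[0, 0, 0], [-0.135, -0.535, -0.025], 0]
  ]
}}

```text
time: 20.35
tool_pos: [0.483, 0.0341, -0.0007]
tcp_rot: [-2.477, -1.932, 0.0]
wrist_force: [-0.4, 0.0, -0.4]
width: 0.499
```

Run:
```python
from h import *
q,L=wr('w11'); 
for y in(.026,.022): print('wrist thin',wpin(L,-.057,y,.014,.035))
print(wline(q,L,(-140,-20)),wline(q,L,(-140,20)))
p,d=read_camera("scene"); c=camera_info("scene"); P=cloud(d,c)
print('scene thick',fitpin(P,.056,0,.018,.045),'thin',fitpin(P,-.057,.025,.014,.035))
```

```text
t 20.35 line-xy -57.4 51.3 z -0.7 yaw 0.02 toolz [-0. -0. -1.] F [-0.4  0.  -0.4] w 0.5
wrist thin [24.99, -1.23, -0.15, 4674.0, 0.39]
wrist thin [24.92, -1.25, -0.15, 4567.0, 0.37]
None None
scene thick (np.float64(0.19828109730219245), np.float64(3.4225874362185027), np.float64(-0.19521083870254338), 266, np.float64(1.2877761953143367)) thin (np.float64(24.09706404872385), np.float64(-0.5123406628408893), np.float64(0.18645844618926713), 26, np.float64(0.900566603688569))
```

{"name": "move_arm", "arguments": {
  "deltas": [
    [[0, 0, 0], [-0.005, -0.02, 0], 0],
    [[0, 0, 0], [-0.012, -0.045, 0], 0],
    [[0, 0, 0], [-0.018, -0.075, 0], 0],
    [[0, 0, 0], [-0.026, -0.105, 0], 0],
    [[0, 0, 0], [-0.033, -0.135, 0], 0],
    [[0, 0, 0], [-0.04, -0.16, 0], 0],
    [[0, 0, 0], [-0.046, -0.185, 0], 0],
    [[0, 0, 0], [-0.051, -0.205, 0], 0],
    [[0, 0, 0], [-0.055, -0.218, 0], 0],
    [[0, 0, 0], [-0.057, -0.228, 0], 0],
    [[0, 0, 0], [-0.058, -0.233, 0], 0],
    [[0, 0, 0], [-0.058, -0.233, 0], 0],
    [[0, 0, 0], [-0.058, -0.233, 0], 0]
  ]
}}

```text
time: 22.08
tool_pos: [0.4773, 0.0109, -0.0007]
tcp_rot: [-2.477, -1.932, 0.0]
wrist_force: [0.2, -0.2, 0.0]
width: 0.501
```

Run:
```python
from h import *
q,L=wr('w12'); 
for y in(.003,0): print('wrist thin',wpin(L,-.057,y,.014,.035))
print(wline(q,L,(-140,-95)),wline(q,L,(-140,130)))
```

```text
t 22.07 line-xy -57.3 27.4 z -0.7 yaw 0.03 toolz [-0. -0. -1.] F [ 0.2 -0.2  0. ] w 0.5
wrist thin [1.67, -1.01, -0.13, 4664.0, 0.39]
wrist thin [1.62, -1.0, -0.13, 4588.0, 0.38]
('line y at pin ', array([-0.014, -0.55 ]), np.int64(61)) ('line y at pin ', array([1.000e-03, 1.186e+00]), np.int64(117))
```

The thin pin is at 1.65 mm and the line at about 1.2 mm, so it is centred. I retreat and check.

{"name": "move_arm", "arguments": {
  "deltas": [
    [[0, 0, 0], [0.02, 0.08, 0], 0],
    [[0, 0, 0], [0.05, 0.2, 0], 0],
    [[0, 0, 0], [0.05, 0.2, 0.02], 0],
    [[0, 0, 0], [0.05, 0.2, 0.4], 0],
    [[0, 0, 0], [0.05, 0.2, 0.8], 0],
    [[0, 0, 0], [0.05, 0.2, 1], 0]
  ]
}}

```text
time: 22.88
tool_pos: [0.4838, 0.0311, 0.1019]
tcp_rot: [2.475, 1.932, 0.004]
wrist_force: [-0.3, 0.3, -0.8]
width: 0.507
```

{"name": "move_arm", "arguments": {
  "deltas": [
    [[0, 0, 0], [0, 0.45, 0.3], 0],
    [[0, 0, 0], [0, 0.9, 0.6], 0],
    [[0, 0, 0], [0, 0.9, 0.6], 0]
  ]
}}

```text
time: 23.25
tool_pos: [0.4846, 0.1238, 0.1627]
tcp_rot: [2.471, 1.936, 0.01]
wrist_force: [-0.3, -0.6, -0.2]
width: 0.5
```

{"name": "move_arm", "arguments": {
  "deltas": [
    [[0, 0, 0], [-0.1, 0.5, 0], 0],
    [[0, 0, 0], [-0.2, 1, 0], 0],
    [[0, 0, 0], [-0.2, 1, 0], 0],
    [[0, 0, 0], [-0.2, 1, 0], 0]
  ]
}}

```text
time: 23.75
tool_pos: [0.4617, 0.2199, 0.1583]
tcp_rot: [2.476, 1.933, -0.003]
wrist_force: [0.2, 0.4, 0.9]
width: 0.5
```

Run:
```python
from h import *
tool()
for n in("top","scene"):
    p,d=read_camera(n); c=camera_info(n); P=cloud(d,c)
    print(n,'thick',np.round(fitpin(P,.056,0,.018,.045),2),'thin',np.round(fitpin(P,-.057,0,.014,.035),2))
    if n=="top": cv2.imwrite("pics/end.png",cv2.resize(p[180:325,220:390],None,fx=4,fy=4,interpolation=cv2.INTER_CUBIC)[:,:,::-1])
```

```text
t 23.75 line-xy -123.3 226.3 z 158.3 yaw 0.07 toolz [-0.001 -0.002 -1.   ] F [0.2 0.4 0.9] w 0.5
top thick [  0.87   3.31  -0.42 395.     1.35] thin [  0.27  -0.68  -0.35 245.     1.49]
scene thick [ 4.50e-01  2.28e+00 -2.40e-01  2.70e+02  1.40e+00] thin [ 7.40e-01 -1.30e-01 -2.50e-01  1.31e+02  1.32e+00]
```

View pics/end.png

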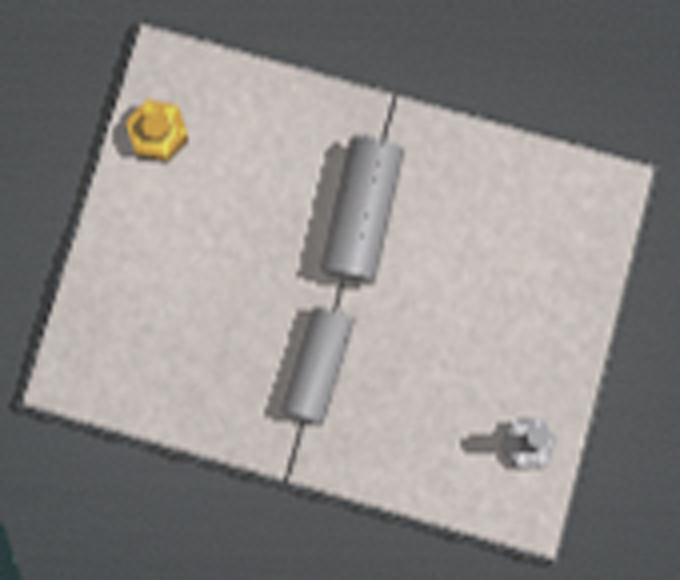

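Both pins lie on the line: the thick one at (365,210) and the thin one at (320,365), with the nut and stud where they were. Handing in.

```bash
python3 -c "
from workcell import order; print(order.finish_job())"
```

```text
the job is handed in; nothing more can be done
None
```

Both pins now rest on the scribed line. I rolled each one there with two half-open fingertips pushed level from behind, the thick pin first, and let it go before touching the thin one. I handed the job in at about 24 s of the 56 s limit.

**Last checks, from the top and scene cameras:**

| Pin | Distance off the line | Tilt to the line | Limits |
|---|---|---|---|
| Thick | 0.5–0.9 mm | 2.3–3.3° (about 0.05 rad) | 6 mm, 0.12 rad |
| Thin | 0.3–0.7 mm | under 1° | 6 mm, 0.12 rad |

- **Bystanders:** the nut and stud look unmoved in the last picture. I did not measure the other bystanders again, but the arm never went down near them.
- **Forces:** wrist forces read at the end of each move stayed at noise level, about 2 N at most.
- **Robot:** it was clear of everything when I handed in.

**What disagreed:**
- **First push missed:** the half-open fingertips sit about 26 mm above the reported TCP, so they passed over the thick pin without moving it. I measured that height with the wrist camera and repeated the push lower.
- **Tilt stayed:** a small squaring turn in the final push did not take out the thick pin's roughly 3° tilt.
- **Thin pin along the line:** its position along the line was uncertain by about 6 mm between cameras. That does not matter for the 110 mm limit.

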